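# Gauge the depth of a perfusion chamber's well and lock the reading

## Task

Bring the metal chamber block along the base of the depth gauge until it sits fully home in the nest, square against the back stop. Then take the depth probe by its head and lower it gently until its tip rests on the glass floor of the well, let go, and swing the clamp lever fully over so that the probe is locked with its tip still resting on the glass. The glass is fragile, so never press hard on it, and leave the other things on the bench where they are.

Things in the scene. Friction and masses are not known exactly. Their poses are not given: they have to be found in the camera images.
- stand: Bench depth gauge, screwed down. Grey base, 16 mm thick, x = -190 to +130 mm, y = +-60 mm; column at its +x end; bracket x = -14 to +100, y = -17 to +35, z = 76 to 100 mm; nothing fixed above 113 mm. Origin on the bench straight below the probe's axis, z up, +x from the loading end to the column. The point nest_stop tells of the nest.
- chamber: Loose aluminium block 140 (x) x 50 (y) x 32 mm high, about 0.45 kg, flat on the base's loading end, well end to the nest. Origin: centre of its underside; +x to the well end. Round well 30 mm across at x = +35 mm; its glass floor is 16 to 26 mm below the top, different each time. The other end is solid: grip across the 50 mm width at x = -45 mm. Home, its origin is at x = -35, y = 0 of the stand.
- well_mouth (a point): Centre of the well's mouth, level with the top face of the chamber block.
- probe: Depth probe: upright steel rod, 10 mm across, a round-ended 6 mm pin below, a knurled head on top. Slides straight up and down in the bracket: tip 66 mm above the bench at most, 18 mm at least. Weighs 0.15 kg and stays where it is left: about 1.5 N pushes it down, 4.5 N pulls it up. Starts with its tip 5 to 18 mm higher than the chamber's top face. Origin at the tip, z up.
- probe_tip (a point): The tip of the probe, its lowest point.
- probe_head (a point): Centre of the probe's knurled head (22 mm across, 24 mm high, with a flange 25 mm across and 4 mm thick on top of it), 132 mm above the tip.
- clamp_lever (a joint): Eccentric clamp lever on the bracket; upright pivot 19 mm from the probe's axis on the stand's +y side. In rad: 0 = open, lever pointing 42 degrees from the stand's +y towards the loading end (-x); grows to 1.55 (stop) as the ball swings level about the pivot towards the column, clockwise from above. The cam meets the rod at about 1.0, then stiffens; fully over at 1.55. Starts at 0 to 0.3.
- clamp_ball (a point): Centre of the black ball, 22 mm across, on the end of the clamp lever, 63 mm from the pivot and 122 mm above the bench.
- objective: Microscope objective standing on the bench, 34 mm across, 53 mm high. Leave alone.
- petri_dish: Small clear covered dish on the bench, 57 mm across, 15 mm high. Leave alone.
- slide_box: Grey plastic slide box with a white lid on the bench, 87 x 44 x 38 mm. Leave alone.
- nest_stop (a point): Centre of the foot of the back stop's face, on the base's top, 35 mm past the probe's axis (x = +35 mm in the stand's frame). The nest: this stop (62 mm wide, 18 mm high) and two side rails 12 mm high, 10 mm thick, 53 mm apart inside, from x = 0 to +35 mm; in front of them a mouth that flares to about 70 mm inside at x = -18 mm.
Things that resemble listed ones, but are neither listed nor needed, are in the scene too. Several things have the shape of the chamber; the one meant has the colours described above.

How it is judged:
By the outcome, as a careful person would: the job done as asked, in the order asked, and still so for the second after the job is handed in, with the robot touching nothing.
It also fails if it takes over 67 s, if anything falls off the work surface, if the arm or the gripper's body presses on something with over 40 N, if the wrist force passes 120 N, or if a joint passes its speed limit or range.

## Robot

A 7-joint arm with a two-finger parallel gripper is mounted at the origin on the work surface. World frame = base frame: x ahead of the robot, y to its left, z up, the work surface at z = 0. Lengths are in mm, angles in rad, forces in N, time in s.
With the tool pointing down it reaches from about 350 to 775 mm from the base axis. Payload 3.1 kg.
Tool frame: the origin (TCP) lies on the centre line of the jaws, within the pads' length; the fingertips stand 19 mm ahead of it and the grasp point (between the pads) is the TCP (arm.nose_length is the distance from the TCP to the fingertips, in mm); z points along the fingers, y is the line along which they close (so a half turn about z gives the same grasp; the last joint's range is limited). The gripper opens to 85 mm and grips with 20 to 120 N. Pads are 22 mm wide; open, the fingers measure 114 mm over their backs; the gripper's body (76 mm by 85 mm) begins 54 mm behind the grasp point. The pads swing forward as they close: fully open they stand 13 mm farther back than shut.
Start: joints at [-1.293, 0.311, 0.014, 1.512, -0.004, 1.319, -0.027], TCP at [172.88, 522.139, 250.304] pointing down, gripper open.
Joint ranges: [-2.7, 2.7], [-0.3, 1.91], [-1.27, 1.3], [0.12, 2.57], [-1.44, 4.58], [0.2, 2.03], [-3.05, 3.05]. Speed limits (rad/s): [2.79, 2.79, 3.14, 3.14, 3.14, 3.14, 3.14].

## Interface

Orientations are given as a unit quaternion [x, y, z, w].
In Python, from cell import arm gives the robot as it stands.
- The arm moves only by the tool drive_tool, never from a script. Its argument "steps" is a list of rows, each a list of 7 numbers: the shift along the tool's x, y, z each as a share of 400 mm, from -1 to 1, then the turn, a rotation vector about the tool's x, y, z each as a share of 360 degrees, from -1 to 1, then the opening, from 0 (shut) to 1 (fully open). A call has 1 to 10 rows; each row shifts and turns the commanded pose from where the row before left it, along the tool's axes as they then stand; what a row does not reach is not made up. A row lasts 1/8 s, in which the tool goes at most 62.5 mm and 10.7 degrees, less where a joint would pass 70% of its speed; a pose out of reach is approached as far as the arm can. A call with a number of a shift or a turn outside -1 to 1 is refused whole. A call with a gripper value outside its range is refused whole. The fingers move at their own pace and stop on an object; the grip force is fixed at half the most. Time passes only in rows, so rows that do not move let the fingers close. It gives the time, the measured TCP pose, the force, the opening and the grip force at its end, in the units of the state.
- arm.get_state(): the state, without advancing time (a new reading comes with each control period).
- arm.read_camera(name): name is "scene" or "top" or "wrist"; returns a dict with "color" (480x640x3 uint8, red, green, blue), "fx", "fy", "cx", "cy" (pixels), "R" (3x3) and "t" (3): a world point X has camera coordinates R X + t; the wrist camera has in their place "hand_eye" (4x4, takes a point from camera to tool coordinates, whose origin is the TCP and whose axes are the flange's). Camera axes: x right, y down, z forward; pixel columns grow to the right and rows downward; lengths in mm; the calibration is good to about 2 mm. A picture is of the moment at which its call begins: read the wrist's pose just before it. There is no depth.
- arm.sign_off(): hands the job in; it is judged then, once.
The state is a dict: "clock": time; "q": joint angles; "joint_velocities": joint speeds; "joint_torque": joint torques, N m; "eef_pos": TCP position; "eef_rot": TCP orientation; "contact_force": force on the tool from outside, world axes, zero at the start; "torque": the same for the moment, N m; "gripper_width": finger opening in mm; "grasp_force": force on a finger pad.
Only numpy, scipy, OpenCV 4.12 (cv2) and the standard library are available. Lean on these libraries where they do the work, as an engineer would, in place of code of your own. Each camera call takes 0.05 s, during which the arm holds its last target. There are 200 camera calls.

## Working session

There is one attempt and no reset: what is moved stays moved. The work goes in short steps, Python scripts to look and compute and a tool call to move; the robot and the scene stay as the last step left them, time stands still between calls to the robot, and variables do not carry over. Pictures are saved under pics/ and viewed, at most 11 in all, crops included, and the job is handed in when it is done.

Besides the shell and the picture viewer there is one more tool, called after "Call:" as name(argument=value, ...), one argument or row to a line, values as JSON. drive_tool: Moves the arm, as the interface text tells. Its arguments: {"type":"object","properties":{"steps":{"type":"array"}},"required":["steps"]}

```bash
mkdir -p pics; ls
cat > h.py <<'E'
import numpy as np, cv2, pickle
from cell import arm
from scipy.spatial.transform import Rotation as Ro
def snap(name,fn,crop=None,scale=1):
    s=arm.get_state(); c=arm.read_camera(name); 
    if name=='wrist':
        T=np.eye(4);T[:3,:3]=Ro.from_quat(s['eef_rot']).as_matrix();T[:3,3]=s['eef_pos']
        M=np.linalg.inv(T@np.array(c['hand_eye'])); c['R']=M[:3,:3];c['t']=M[:3,3]
    pickle.dump(c,open('pics/'+fn+'.pkl','wb'))
    return c
def crop(fn,out,x0,y0,x1,y1,k):
    c=pickle.load(open('pics/'+fn+'.pkl','rb')); im=c['color'][y0:y1,x0:x1,::-1]
    cv2.imwrite('pics/'+out,cv2.resize(im,None,fx=k,fy=k,interpolation=cv2.INTER_CUBIC))
def proj(c,X):
    p=np.asarray(c['R'])@np.asarray(X,float)+np.asarray(c['t']).ravel(); return np.array([c['fx']*p[0]/p[2]+c['cx'],c['fy']*p[1]/p[2]+c['cy']])
def back(c,u,v,z):
    R=np.asarray(c['R']);t=np.asarray(c['t']).ravel();d=R.T@np.array([(u-c['cx'])/c['fx'],(v-c['cy'])/c['fy'],1]);o=-R.T@t
    return o+d*(z-o[2])/d[2]
def load(fn): return pickle.load(open('pics/'+fn+'.pkl','rb'))
E
python3 - <<'E'
from h import *
s=arm.get_state(); print(s)
for n in ['top','scene']:
    c=snap(n,n+'0'); crop(n+'0',n+'0.png',0,0,640,480,1.25)
    print(n,c['fx'],c['R'],c['t'])
E
```

```text
pics
{'clock': 0.0, 'q': array([-1.29273706,  0.31171503,  0.01396568,  1.51306232, -0.00443708,
        1.31914889, -0.02721152]), 'joint_velocities': array([-0.00016273, -0.00145563, -0.00041925, -0.0017239 ,  0.0006864 ,
        0.00183509,  0.00011362]), 'joint_torque': array([ 1.13616807e-04, -3.79920495e+01,  1.46049703e-01, -2.30587703e+01,
        1.21987556e-02,  1.37306593e-02, -2.17337082e-06]), 'eef_pos': array([172.63695843, 521.49699451, 249.22462218]), 'eef_rot': array([ 1.59159272e-01,  9.87252248e-01, -1.14047948e-03, -1.58075409e-04]), 'contact_force': array([ 0.34119424, -0.1140267 ,  0.30069949]), 'torque': array([0.04095445, 0.03349773, 0.02914964]), 'grasp_force': 0.0, 'gripper_width': 85.38806551364648}
top 444.8297732941373 [[ 0.00131745 -0.99945566  0.03296442]
 [-0.98321822 -0.0073083  -0.18228691]
 [ 0.18242859 -0.03217107 -0.98269264]] [-18.67561207 524.55189263 949.24842301]
scene 437.9298843222616 [[ 0.71608348  0.69796165 -0.00860148]
 [ 0.4477593  -0.46876847 -0.7614248 ]
 [-0.53547742  0.54139232 -0.64819618]] [-392.16331331 -109.61642998 1409.21155487]
```

View pics/top0.png

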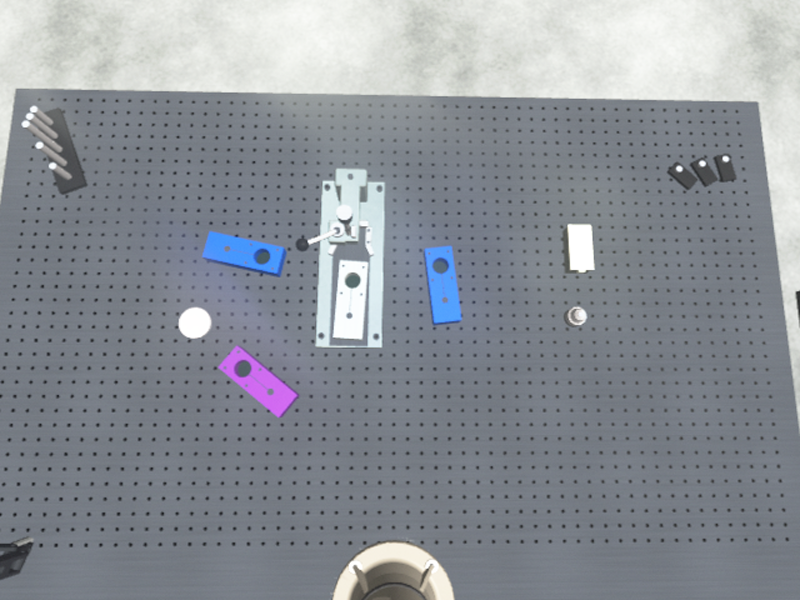

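View pics/scene0.png

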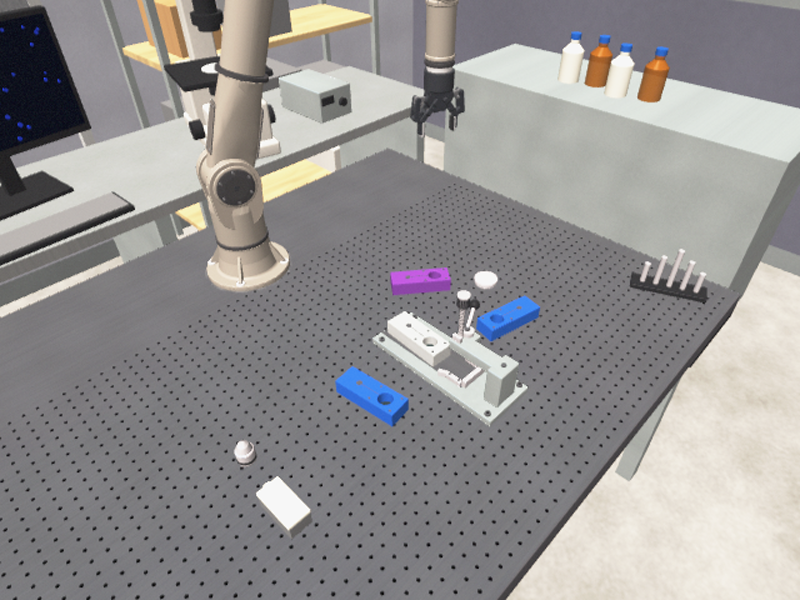

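The top view shows the grey stand (about 317–383, 170–347 in the 1.25x picture) with the silver chamber on it, its well at (352,281). The probe head is at (344,212) and the black ball at (302,244). I'll enlarge it.

Run:
```python
from h import *
crop('top0','top0c.png',220,130,320,285,3.8)
crop('scene0','scene0c.png',280,220,440,350,4.6)
a=cv2.imread('pics/top0c.png');b=cv2.imread('pics/scene0c.png');print(a.shape,b.shape)
```

```text
(589, 380, 3) (598, 736, 3)
```

View pics/top0c.png

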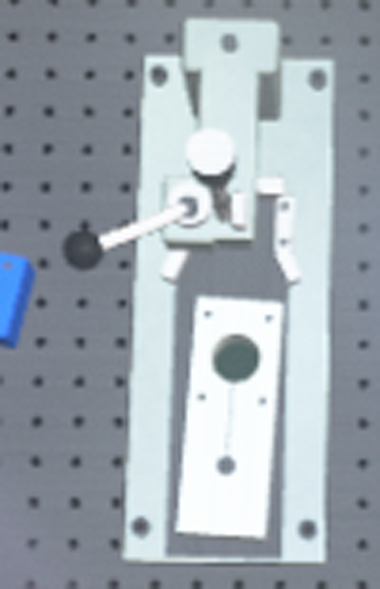

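View pics/scene0c.png

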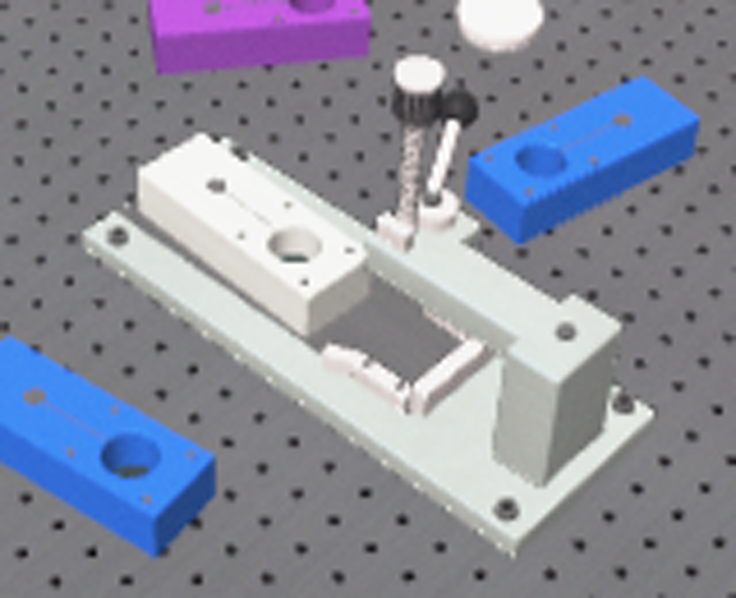

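The enlarged crops show the base corners, in crop pixels, at (124,562), (325,560), (333,60) and (146,57). The chamber's top corners are at (197,297), (283,303), (266,538) and (177,532), slightly turned. The head top is at (210,152) and the ball at (81,250).

```bash
cat >> h.py <<'E'
def fit(P,W):
    P=np.array(P)[:,:2];W=np.array(W)[:,:2];pc=P.mean(0);wc=W.mean(0)
    A=P-pc;B=W-wc;a=np.arctan2((A[:,0]*B[:,1]-A[:,1]*B[:,0]).sum(),(A*B).sum())
    R=np.array([[np.cos(a),-np.sin(a)],[np.sin(a),np.cos(a)]]);t=wc-R@pc
    return a,t,(P@R.T+t-W)
E
python3 - <<'E'
from h import *
c=load('top0');f=lambda u,v,z:back(c,220+u/3.8,130+v/3.8,z)
W=[f(*p,16) for p in [(124,562),(325,560),(333,60),(146,57)]]
a,t,r=fit([(-190,60),(-190,-60),(130,-60),(130,60)],W);print('stand',a,t);print(r)
W=[f(*p,48) for p in [(197,297),(283,303),(266,538),(177,532)]]
b,tb,r=fit([(70,25),(70,-25),(-70,-25),(-70,25)],W);print('chamber',b,tb);print(r)
R=np.array([[np.cos(a),-np.sin(a)],[np.sin(a),np.cos(a)]])
print('chamber in stand',R.T@(tb-t),b-a)
s=load('scene0');g=lambda u,v:(280+u/4.6,220+v/4.6)
# head top z: scan z along axis to match scene pixel of head top centre
for z in range(180,225,5): print(z,f(210,152,z)[:2],R.T@(f(210,152,z)[:2]-t),proj(s,[*(t),z]))
print('head top seen',g(420,74))
bl=f(81,250,122);print('ball',bl,R.T@(bl[:2]-t),proj(s,bl),g(458,109))
for n,X,z in [('chc',tb,48),('near-left base',t+R@[-190,60],16),('far right base',t+R@[130,-60],16),('nr',t+R@[-190,-60],16)]: print(n,proj(s,[*X,z]))
print(g(83,238),g(513,556),g(653,412))
E
```

```text
stand -0.008427877052926202 [625.56263766  79.94112797]
[[ 0.25362408 -0.22600795]
 [-2.47972313 -0.4041059 ]
 [ 0.74001355 -0.70820887]
 [ 1.48608549  1.33832272]]
chamber -0.05907147147652418 [519.0436769   77.77756147]
[[-0.4865051  -0.64343709]
 [-0.25159944  0.62463321]
 [ 0.51366509  0.84965843]
 [ 0.22443945 -0.83085455]]
chamber in stand [-106.49694375   -3.06120774] -0.050643594423597976
180 [635.74763261  82.95066707] [10.15926951  3.09526909] [368.7035905  244.95152762]
185 [634.02133429  82.55467226] [8.43636986 2.68473949] [368.8411364  243.27451285]
190 [632.29503597  82.15867745] [6.71347021 2.27420988] [368.97957892 241.58656608]
195 [630.56873765  81.76268264] [4.99057055 1.86368028] [369.11892686 239.88758004]
200 [628.84243934  81.36668783] [3.2676709  1.45315068] [369.25918913 238.1774461 ]
205 [627.11614102  80.97069303] [1.54477124 1.04262108] [369.40037476 236.45605418]
210 [625.3898427   80.57469822] [-0.17812841  0.63209147] [369.5424929  234.72329273]
215 [623.66354438  80.17870341] [-1.90102806  0.22156187] [369.68555282 232.97904874]
220 [621.93724606  79.7827086 ] [-3.62392772 -0.18896773] [369.82956391 231.22320769]
head top seen (371.304347826087, 236.08695652173913)
ball [598.25345145 157.3781794  122.        ] [-27.96083856  77.20414557] [378.55841199 243.35782381] (379.5652173913044, 243.69565217391306)
chc [333.35512015 265.80734586]
near-left base [327.16776868 249.22788866]
far right base [390.96227582 337.14119764]
nr [296.112461   270.11622797]
(298.04347826086956, 271.7391304347826) (391.5217391304348, 340.8695652173913) (421.95652173913044, 309.5652173913044)
```

```bash
cat >> h.py <<'E'
def plan(pos,yaw_deg):
    """from the state: turn (tool z share, done first) then tool-frame shift shares; yaw = world angle of tool y"""
    s=arm.get_state();R=Ro.from_quat(s['eef_rot']);y=R.apply([0,1,0]);cur=np.degrees(np.arctan2(y[1],y[0]))
    d=(yaw_deg-cur+90)%180-90
    # goal: exactly vertical tool with the yaw
    a=np.radians(cur+d);Y=np.array([np.cos(a),np.sin(a),0]);Z=np.array([0,0,-1.]);G=Ro.from_matrix(np.c_[np.cross(Y,Z),Y,Z])
    rv=(R.inv()*G).as_rotvec();sh=G.inv().apply(np.array(pos)-s['eef_pos'])
    print('turn share',np.round(rv/(2*np.pi),4),'shift share',np.round(sh/400,4),'mm',np.round(sh,1),'from',np.round(s['eef_pos'],1),'yaw',round(cur,2),'t',s['clock'])
E
python3 -c "
from h import *
plan((474.1,80.4,150),86.6)"
```

```text
turn share [-0.0003 -0.     -0.0414] shift share [-0.8176 -1.0562  0.2483] mm [-327.  -422.5   99.3] from [172.7 521.5 249.3] yaw 71.68 t 0.1
```

Call:
drive_tool(
  steps=[
    [0,0,0,0,0,-0.0207,1],
    [0,0,0,0,0,-0.0207,1],
    [-0.09,-0.117,0.025,0,0,0,1],
    [-0.09,-0.117,0.025,0,0,0,1],
    [-0.09,-0.117,0.025,0,0,0,1],
    [-0.09,-0.117,0.025,0,0,0,1],
    [-0.09,-0.117,0.025,0,0,0,1],
    [-0.09,-0.117,0.025,0,0,0,1],
    [-0.09,-0.117,0.025,0,0,0,1],
    [-0.09,-0.117,0.025,0,0,0,1],
  ],
)

```text
clock: 1.35
eef_pos: [438.6, 129.7, 169.9]
eef_rot: [0.03, 1.0, 0.0, 0.0]
contact_force: [1.5, 0.9, -0.4]
gripper_width: 85.5
grasp_force: 0.0
```

```bash
python3 -c "
from h import *
plan((474.1,80.4,150),86.6)"
```

```text
turn share [ 0.0001 -0.      0.    ] shift share [-0.0959 -0.1177  0.0496] mm [-38.4 -47.1  19.9] from [438.6 129.7 169.9] yaw 86.61 t 1.35
```

Motion works as computed. I'll finish the approach and take a wrist look.

Call:
drive_tool(
  steps=[
    [-0.09,-0.117,0.025,0,0,0,1],
    [-0.006,0,0.025,0,0,0,1],
    [0,0,0,0,0,0,1],
  ],
)

```text
clock: 1.72
eef_pos: [472.4, 82.5, 149.1]
eef_rot: [0.03, 1.0, -0.0, -0.002]
contact_force: [-0.4, 0.3, 0.3]
gripper_width: 85.8
grasp_force: 0.0
```

Run:
```python
from h import *
plan((474.1,80.4,45),86.6)
c=snap('wrist','w1');crop('w1','w1.png',0,0,640,480,1.25)
```

```text
turn share [-0.0001 -0.0005 -0.0001] shift share [-0.0045 -0.005   0.2602] mm [ -1.8  -2.  104.1] from [472.4  82.5 149.1] yaw 86.56 t 1.725
```

View pics/w1.png

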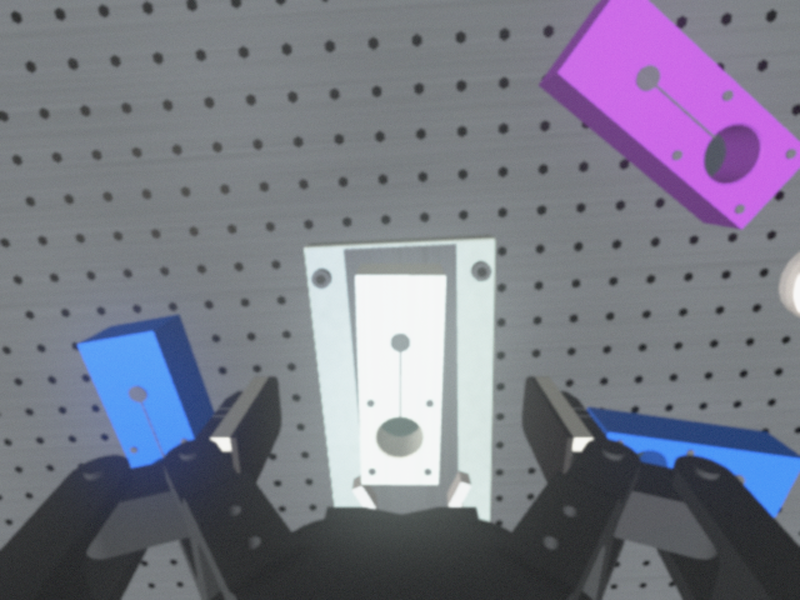

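The wrist view shows the chamber top at (355,275), (447,275), (438,486) and (361,484), and the base's near corners at (304,248) and (495,238).

Run:
```python
from h import *
c=load('w1')
W=[back(c,u/1.25,v/1.25,48) for u,v in [(355,275),(447,275),(438,486),(361,484)]]
b,tb,r=fit([(-70,-25),(-70,25),(70,25),(70,-25)],W);print('chamber',b,tb,r.round(1).tolist(), 'grip',tb-45*np.array([np.cos(b),np.sin(b)]))
for u,v in [(304,248),(495,238)]: print(back(c,u/1.25,v/1.25,16))
t=np.array([625.5,80]);print([t+np.array(p) for p in [(-190,-60),(-190,60)]])
```

```text
chamber -0.06824507452130063 [520.69716525  79.71458585] [[-0.1, 0.4], [0.3, -0.3], [-0.7, -0.0], [0.5, -0.1]] grip [475.80191586  82.78323093]
[437.84191723  25.2154123   16.        ]
[438.75421448 142.79932888  16.        ]
[array([435.5,  20. ]), array([435.5, 140. ])]
```

Call:
drive_tool(
  steps=[
    [-0.006,0,0.09,0,-0.0005,0.001,1],
    [0,0,0.09,0,0,0,1],
    [0,0,0.06,0,0,0,1],
    [0,0,0.035,0,0,0,1],
    [0,0,0,0,0,0,0.5],
    [0,0,0,0,0,0,0.5],
    [0,0,0,0,0,0,0.5],
    [0,0,0,0,0,0,0.5],
  ],
)

```text
clock: 2.78
eef_pos: [477.4, 82.4, 41.7]
eef_rot: [0.033, 0.999, 0.0, 0.003]
contact_force: [-1.1, 1.1, 6.3]
gripper_width: 49.2
grasp_force: 64.8
```

Call:
drive_tool(
  steps=[
    [-0.005,0,0,0,0,-0.0046,0.5],
    [-0.005,0,0,0,0,-0.0046,0.5],
    [-0.018,0,0,0,0,0,0.5],
    [-0.018,0,0,0,0,0,0.5],
    [-0.018,0,0,0,0,0,0.5],
    [-0.018,0,0,0,0,0,0.5],
    [-0.018,0,0,0,0,0,0.5],
    [0,0,0,0,0,0,0.5],
  ],
)

```text
clock: 3.78
eef_pos: [510.6, 81.8, 41.5]
eef_rot: [0.004, 1.0, 0.0, -0.005]
contact_force: [-14.2, -0.1, 19.2]
gripper_width: 48.8
grasp_force: 67.0
```

Run:
```python
from h import *
s=arm.get_state();print(s['contact_force'],s['torque'])
plan((548,82.5,41.7),89.5)
c=snap('top','top1');s=snap('scene','scene1')
a=cv2.resize(c['color'][130:285,220:320,::-1],None,fx=3.8,fy=3.8,interpolation=2)
b=cv2.resize(s['color'][225:350,285:385,::-1],None,fx=4,fy=4,interpolation=2)
b=cv2.copyMakeBorder(b,0,a.shape[0]-b.shape[0],0,0,0);cv2.imwrite('pics/a1.png',np.hstack([a,b]))
```

```text
[-14.24162389  -0.066256    19.20190632] [-0.34630222  2.93718946 -0.15410659]
turn share [ 0.0001 -0.0015  0.0001] shift share [-0.0935  0.0027 -0.0006] mm [-37.4   1.1  -0.2] from [510.6  81.8  41.5] yaw 89.54 t 3.775
```

View pics/a1.png

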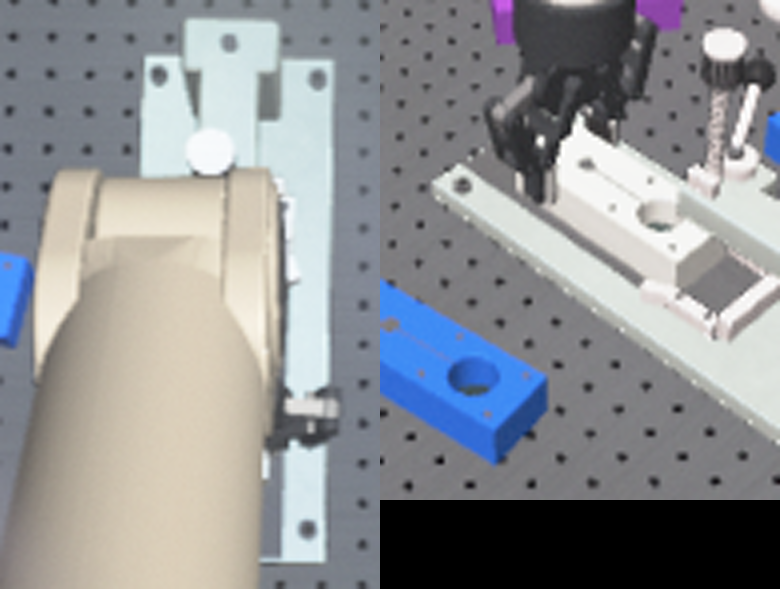

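The chamber is entering the mouth and the grip holds. I'll check the wrist link's clearance to the probe head before going on.

Run:
```python
from h import *
c=load('top1')
for z in (200,250,300,350): print(z,back(c,220+150/3.8,130+178/3.8,z)[:2], back(c,220+225/3.8,130+170/3.8,z)[:2])
```

```text
200 [614.59572989 111.55238949] [619.32214218  73.52988958]
250 [598.1919615  105.77195076] [602.63332527  70.04257646]
300 [581.78819311  99.99151202] [585.94450837  66.55526335]
350 [565.38442472  94.21107329] [569.25569146  63.06795023]
```

Call:
drive_tool(
  steps=[
    [0,0,-0.003,0,0,0,0.5],
    [-0.015,0.001,0,0,0,0,0.5],
    [-0.015,0,0,0,0,0,0.5],
    [-0.015,0,0,0,0,0,0.5],
    [0,0,0,0,0,0,0.5],
  ],
)

```text
clock: 4.5
eef_pos: [532.2, 81.9, 41.5]
eef_rot: [0.004, 1.0, -0.0, -0.001]
contact_force: [-4.5, 0.2, 6.0]
gripper_width: 48.8
grasp_force: 65.1
```

Run:
```python
from h import *
c=load('scene0')
for z in (230,250,300,350,400,450,500): print(z,proj(c,(172.7,521.5,z))*1.25)
c=snap('scene','scene2');t=proj(c,(532,82,41));print(t)
for z in (150,200,250,300): print(z,proj(c,(532,82,z)),proj(c,(626,81,z)))
crop('scene2','scene2.png',260,90,460,290,3)
```

```text
230 [435.99712542 137.80437947]
250 [436.25008329 130.46428046]
300 [436.90290647 111.52125764]
350 [437.58656749  91.68341069]
400 [438.30330428  70.88580174]
450 [439.05557665  49.05705374]
500 [439.84609455  26.11853202]
[338.06681224 269.31833226]
150 [338.83835734 236.8876162 ] [368.33243281 254.65824501]
200 [339.22738091 220.53560625] [369.7087802  238.04719603]
250 [339.64145345 203.13070144] [371.1784669  220.30964086]
300 [340.08307477 184.56782611] [372.75132111 201.32696358]
```

View pics/scene2.png

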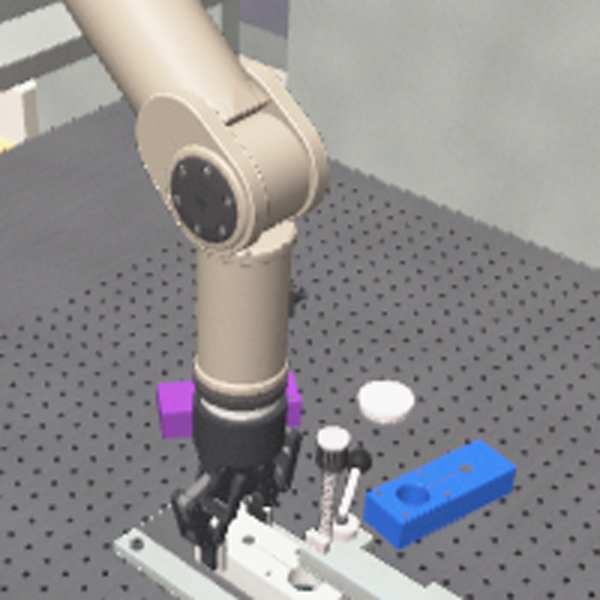

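The wide link is well above the probe head and the slim gripper clears it. I'll continue slowly to the stop.

Call:
drive_tool(
  steps=[
    [-0.01,0,0,0,0,0,0.5],
    [-0.01,0,0,0,0,0,0.5],
    [-0.01,0,0,0,0,0,0.5],
    [0,0,0,0,0,0,0.5],
  ],
)

```text
clock: 5.05
eef_pos: [544.3, 81.8, 41.5]
eef_rot: [0.004, 1.0, -0.0, -0.001]
contact_force: [-5.2, 0.1, 5.4]
gripper_width: 49.4
grasp_force: 65.1
```

Call:
drive_tool(
  steps=[
    [-0.006,0,0,0,0,0,0.5],
    [-0.006,0,0,0,0,0,0.5],
    [0,0,0,0,0,0,0.5],
  ],
)

```text
clock: 5.42
eef_pos: [548.8, 81.7, 41.5]
eef_rot: [0.004, 1.0, -0.0, -0.001]
contact_force: [-5.2, -0.6, 5.8]
gripper_width: 48.7
grasp_force: 65.1
```

Call:
drive_tool(
  steps=[
    [-0.006,0,0,0,0,0,0.5],
    [-0.006,0,0,0,0,0,0.5],
    [0,0,0,0,0,0,0.5],
  ],
)

```text
clock: 5.8
eef_pos: [549.1, 81.8, 41.5]
eef_rot: [0.004, 1.0, 0.0, -0.006]
contact_force: [-16.5, -0.0, 16.1]
gripper_width: 48.7
grasp_force: 66.4
```

Call:
drive_tool(
  steps=[
    [-0.007,0,0,0,0,0,0.5],
    [0,0,0,0,0,0,0.5],
    [0,0,0,0,0,0,0.5],
  ],
)

```text
clock: 6.18
eef_pos: [549.1, 81.7, 41.5]
eef_rot: [0.004, 1.0, 0.0, -0.009]
contact_force: [-21.3, 0.2, 20.9]
gripper_width: 48.9
grasp_force: 67.1
```

Call:
drive_tool(
  steps=[
    [0,0,0,0,0,0,1],
    [0,0,0,0,0,0,1],
    [0,0,0,0,0,0,1],
  ],
)

```text
clock: 6.55
eef_pos: [559.8, 81.7, 42.0]
eef_rot: [0.004, 1.0, -0.0, 0.003]
contact_force: [-0.2, -0.2, 0.1]
gripper_width: 85.4
grasp_force: 0.0
```

Released without dragging the block. Now I'll rise, move near the probe, and look.

Call:
drive_tool(
  steps=[
    [0.03,0,-0.02,0,0,0,1],
    [0,0,-0.15,0,0,0,1],
    [0,0,-0.15,0,0,0,1],
    [0,0,-0.15,0,0,0,1],
    [0,0,-0.14,0,0,0,1],
    [-0.07,0,0,0,0,0,1],
    [-0.035,0,0,0,0,0,1],
    [0,0,0,0,0,0,0.65],
  ],
)

```text
clock: 7.55
eef_pos: [587.8, 81.2, 285.7]
eef_rot: [0.004, 1.0, -0.0, 0.001]
contact_force: [-0.8, 0.4, 0.1]
gripper_width: 69.9
grasp_force: 0.0
```

Run:
```python
from h import *
print(arm.get_state()['eef_pos'])
c=snap('wrist','w2');s=snap('scene','scene3')
a=cv2.resize(c['color'][180:480,160:480,::-1],None,fx=1.4,fy=1.4,interpolation=2)
b=cv2.resize(s['color'][220:340,340:430,::-1],None,fx=3.5,fy=3.5,interpolation=2)
print(a.shape,b.shape)
cv2.imwrite('pics/a2.png',np.hstack([a,b]))
```

```text
[587.75873174  81.2497092  285.72812983]
(420, 448, 3) (420, 315, 3)
```

View pics/a2.png

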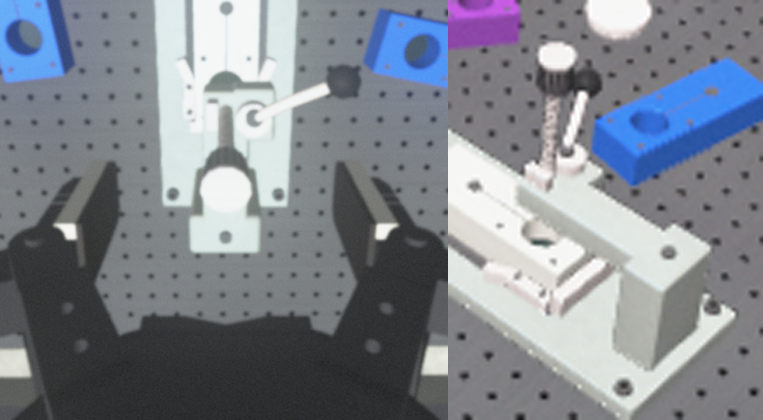

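The chamber's end lies against the stop. The head top centre is at wrist crop (226,188) and scene crop (557,57). The ball is at wrist crop (343,81) and scene crop (587,82).

Run:
```python
from h import *
from scipy.optimize import least_squares
w=load('w2');s=load('scene3');tp=load('top0')
def tri(obs,x0): 
    r=least_squares(lambda X:np.concatenate([proj(c,X)-p for c,p in obs]),x0);return r.x.round(1),r.fun.round(1)
wp=lambda u,v:(160+u/1.4,180+v/1.4);sp=lambda u,v:(340+(u-448)/3.5,220+v/3.5);tpp=lambda u,v:(220+u/3.8,130+v/3.8)
print('head top',tri([(w,wp(226,188)),(s,sp(557,57)),(tp,tpp(210,152))],[626,81,205]))
print(tri([(w,wp(226,188)),(s,sp(557,57))],[626,81,205]))
print('ball',tri([(w,wp(343,81)),(s,sp(587,82)),(tp,tpp(81,250))],[600,158,122]), back(w,*wp(343,81),122))
for z in (195,205,215): print(z,back(w,*wp(226,188),z))
for u,v,n in [(163,206,''),(287,207,''),(226,237,'')]: print(back(w,*wp(u,v),16))
```

```text
head top (array([627.8,  81.9, 205.3]), array([-0.1, -0.1, -0.4,  0.1, -0.5, -0.4]))
(array([627.9,  82. , 205.2]), array([ 0.1,  0.1, -0.3,  0.1]))
ball (array([599.5, 157.4, 121.5]), array([ 0.2, -0. , -0.8,  0.3,  0.1, -0.5])) [599.38697364 157.03379992 122.        ]
195 [633.77853406  81.89344354 195.        ]
205 [628.00623778  81.93703096 205.        ]
215 [622.23394149  81.98061837 215.        ]
[756.04136265  20.60816152  16.        ]
[758.12322195 139.39356632  16.        ]
[791.26339976  80.65710587  16.        ]
```

Call:
drive_tool(
  steps=[
    [-0.1,0.002,0,0,0,0,0.65],
    [0,0,0.07,0,0,0,0.65],
    [0,0,0.08,0,0,0,0.65],
    [0,0,0.08,0,0,0,0.65],
    [0,0,0.024,0,0,0,0.65],
    [0,0,0,0,0,0,0.65],
  ],
)

```text
clock: 8.4
eef_pos: [627.7, 82.0, 184.4]
eef_rot: [0.004, 1.0, -0.0, 0.001]
contact_force: [-0.2, 0.2, 0.4]
gripper_width: 55.5
grasp_force: 0.0
```

```bash
python3 -c "
from h import *
plan((627.8,81.8,184),89.5)"
```

```text
turn share [-0.      0.0004  0.0001] shift share [-0.0004 -0.0005  0.0011] mm [-0.1 -0.2  0.4] from [627.7  82.  184.4] yaw 89.54 t 8.4
```

Call:
drive_tool(
  steps=[
    [0,0,0,0,0,0,0.2],
    [0,0,0,0,0,0,0.2],
    [0,0,0,0,0,0,0.2],
    [0,0,0,0,0,0,0.2],
    [0,0,0,0,0,0,0.2],
    [0,0,0,0,0,0,0.2],
  ],
)

```text
clock: 9.15
eef_pos: [629.0, 80.9, 184.8]
eef_rot: [0.004, 1.0, -0.001, 0.003]
contact_force: [3.2, -2.8, 0.6]
gripper_width: 20.8
grasp_force: 58.5
```

Call:
drive_tool(
  steps=[
    [-0.003,-0.0027,0,0,0,0,0.2],
    [0,0,0.01,0,0,0,0.2],
    [0,0,0.01,0,0,0,0.2],
    [0,0,0.01,0,0,0,0.2],
    [0,0,0.01,0,0,0,0.2],
    [0,0,0.01,0,0,0,0.2],
    [0,0,0,0,0,0,0.2],
  ],
)

```text
clock: 10.02
eef_pos: [629.1, 80.9, 163.4]
eef_rot: [0.004, 1.0, -0.0, 0.001]
contact_force: [2.0, -1.8, -2.4]
gripper_width: 20.9
grasp_force: 58.6
```

Call:
drive_tool(
  steps=[
    [0,0,0.003,0,0,0,0.2],
    [0,0,0.003,0,0,0,0.2],
    [0,0,0.003,0,0,0,0.2],
    [0,0,0,0,0,0,0.2],
  ],
)

```text
clock: 10.52
eef_pos: [629.1, 80.9, 160.6]
eef_rot: [0.004, 1.0, -0.0, 0.001]
contact_force: [-1.0, -1.7, 1.4]
gripper_width: 20.7
grasp_force: 58.7
```

Call:
drive_tool(
  steps=[
    [0,0,0.002,0,0,0,0.2],
    [0,0,0.002,0,0,0,0.2],
    [0,0,0,0,0,0,0.2],
  ],
)

```text
clock: 10.9
eef_pos: [629.1, 80.9, 159.0]
eef_rot: [0.004, 1.0, -0.0, 0.001]
contact_force: [-2.8, -2.5, 1.1]
gripper_width: 20.7
grasp_force: 58.7
```

Call:
drive_tool(
  steps=[
    [0,0,0.002,0,0,0,0.2],
    [0,0,0.002,0,0,0,0.2],
    [0,0,0,0,0,0,0.2],
  ],
)

```text
clock: 11.28
eef_pos: [629.2, 80.8, 157.3]
eef_rot: [0.004, 1.0, -0.0, 0.001]
contact_force: [-2.6, -1.1, 1.3]
gripper_width: 20.6
grasp_force: 58.7
```

Call:
drive_tool(
  steps=[
    [0,0,0.002,0,0,0,0.2],
    [0,0,0.0015,0,0,0,0.2],
    [0,0,0,0,0,0,0.2],
  ],
)

```text
clock: 11.65
eef_pos: [629.2, 80.9, 156.0]
eef_rot: [0.004, 1.0, -0.0, 0.001]
contact_force: [-3.4, -1.8, 1.5]
gripper_width: 20.7
grasp_force: 58.7
```

Call:
drive_tool(
  steps=[
    [0,0,0.002,0,0,0,0.2],
    [0,0,0.0015,0,0,0,0.2],
    [0,0,0,0,0,0,0.2],
  ],
)

```text
clock: 12.02
eef_pos: [629.2, 80.9, 154.6]
eef_rot: [0.004, 1.0, -0.0, 0.001]
contact_force: [-3.6, -1.5, 0.8]
gripper_width: 20.4
grasp_force: 58.7
```

Call:
drive_tool(
  steps=[
    [0.001,0,0.002,0,0,0,0.2],
    [0,0,0.0015,0,0,0,0.2],
    [0,0,0,0,0,0,0.2],
  ],
)

```text
clock: 12.4
eef_pos: [629.2, 80.9, 153.4]
eef_rot: [0.004, 1.0, -0.0, 0.002]
contact_force: [-3.0, -2.4, 0.8]
gripper_width: 20.8
grasp_force: 58.7
```

Call:
drive_tool(
  steps=[
    [0.001,0,0.002,0,0,0,0.2],
    [0,0,0.0015,0,0,0,0.2],
    [0,0,0,0,0,0,0.2],
  ],
)

```text
clock: 12.78
eef_pos: [629.1, 80.9, 152.1]
eef_rot: [0.004, 1.0, -0.0, 0.002]
contact_force: [-1.4, -0.9, 1.9]
gripper_width: 20.5
grasp_force: 58.7
```

Call:
drive_tool(
  steps=[
    [0,0,0.002,0,0,0,0.2],
    [0,0,0.001,0,0,0,0.2],
    [0,0,0,0,0,0,0.2],
  ],
)

```text
clock: 13.15
eef_pos: [629.1, 80.8, 150.9]
eef_rot: [0.004, 1.0, -0.0, 0.002]
contact_force: [-0.7, -1.3, 0.8]
gripper_width: 20.5
grasp_force: 58.7
```

Call:
drive_tool(
  steps=[
    [0,0,0.0015,0,0,0,0.2],
    [0,0,0.0015,0,0,0,0.2],
    [0,0,0,0,0,0,0.2],
  ],
)

```text
clock: 13.52
eef_pos: [629.2, 80.9, 150.3]
eef_rot: [0.004, 1.0, 0.0, 0.002]
contact_force: [-1.0, -0.9, 5.3]
gripper_width: 20.7
grasp_force: 59.0
```

Fz jumped to 5.3 N and the descent stalled, so the tip is on the glass. I'll ease off slightly, release, then rise straight up.

Call:
drive_tool(
  steps=[
    [0,0,-0.0008,0,0,0,0.2],
    [0,0,0,0,0,0,0.2],
  ],
)

```text
clock: 13.78
eef_pos: [629.1, 80.9, 150.3]
eef_rot: [0.004, 1.0, 0.0, 0.002]
contact_force: [-0.7, -1.0, 5.5]
gripper_width: 20.9
grasp_force: 59.0
```

Call:
drive_tool(
  steps=[
    [0,0,0,0,0,0,0.65],
    [0,0,0,0,0,0,0.65],
    [0,0,0,0,0,0,0.65],
    [0,0,0,0,0,0,0.65],
  ],
)

```text
clock: 14.28
eef_pos: [628.6, 81.0, 149.6]
eef_rot: [0.004, 1.0, -0.0, 0.001]
contact_force: [-0.3, -0.9, 0.5]
gripper_width: 55.6
grasp_force: 0.0
```

Call:
drive_tool(
  steps=[
    [0,0,-0.03,0,0,0,0.65],
    [0,0,-0.08,0,0,0,0.65],
    [0,0,-0.1,0,0,0,0.65],
    [0,0,-0.07,0,0,0,0.65],
    [0,0,0,0,0,0,0.65],
  ],
)

```text
clock: 14.9
eef_pos: [630.2, 80.7, 266.1]
eef_rot: [0.004, 1.0, 0.0, 0.005]
contact_force: [-0.9, -0.3, 0.0]
gripper_width: 55.5
grasp_force: 0.0
```

Run:
```python
from h import *
plan((599.5,157.4,200),115.8)
c=snap('wrist','w3');s=snap('scene','scene4')
a=cv2.resize(c['color'][180:480,160:480,::-1],None,fx=1.4,fy=1.4,interpolation=2)
b=cv2.resize(s['color'][220:340,340:430,::-1],None,fx=3.5,fy=3.5,interpolation=2)
cv2.imwrite('pics/a3.png',np.hstack([a,b]))
```

```text
turn share [-0.0003  0.0017 -0.073 ] shift share [-0.0143  0.206   0.1651] mm [-5.7 82.4 66.1] from [630.2  80.7 266.1] yaw 89.54 t 14.9
```

View pics/a3.png

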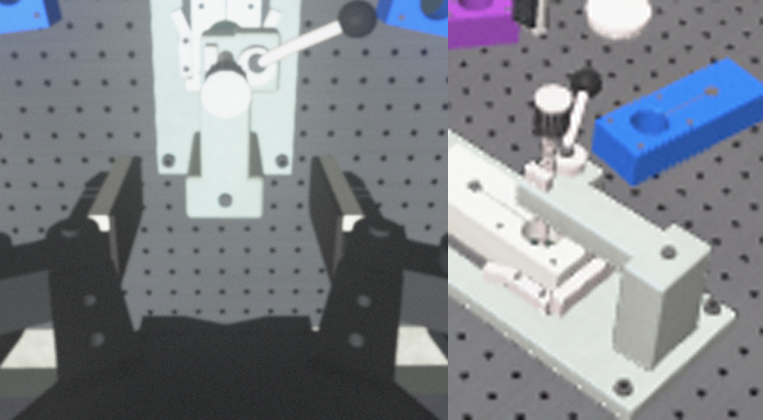

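The pin is now down in the well and the chamber is still home. Next is the ball, so I'll plan the grasp with the jaws closing along the tangent.

Run:
```python
from h import *
print(arm.get_state()['q'].round(2))
w=load('w3');print('ball',back(w,160+357/1.4,180+18/1.4,122))
piv=np.array([627.95,100.6]);
plan((599.5,157.4,200),26.6)
prev=None
# pushes along arc: chord per 7.4deg rotation step, in tool frame after turning
r=63.3
a0=116.6
for k in range(1,11):
    a=a0-7.4*k;p=piv+r*np.array([np.cos(np.radians(a)),np.sin(np.radians(a))]);print(k,round(a,1),p.round(1))
```

```text
[-0.39  0.49  0.37  1.25 -0.17  1.43  1.53]
ball [599.26457864 156.98447648 122.        ]
turn share [0.0003 0.0005 0.1748] shift share [0.2034 0.0216 0.155 ] mm [81.4  8.6 62. ] from [628.2  80.8 262. ] yaw 89.53 t 15.0
1 109.2 [607.1 160.4]
2 101.8 [615.  162.6]
3 94.4 [623.1 163.7]
4 87.0 [631.3 163.8]
5 79.6 [639.4 162.9]
6 72.2 [647.3 160.9]
7 64.8 [654.9 157.9]
8 57.4 [662.1 153.9]
9 50.0 [668.6 149.1]
10 42.6 [674.5 143.4]
```

Call:
drive_tool(
  steps=[
    [0,0,0,0,0,0.0291,0.65],
    [0,0,0,0,0,0.0291,0.65],
    [0,0,0,0,0,0.0291,0.65],
    [0,0,0,0,0,0.0291,0.65],
    [0,0,0,0,0,0.0291,0.65],
    [0,0,0,0,0,0.0291,0.65],
    [0.1,0.011,0,0,0,0,0.65],
    [0.1,0.011,0,0,0,0,0.65],
    [0,0,0.08,0,0,0,0.65],
    [0,0,0,0,0,0,0.65],
  ],
)

```text
clock: 16.25
eef_pos: [597.4, 156.6, 225.7]
eef_rot: [0.524, 0.851, -0.003, -0.002]
contact_force: [0.2, -0.3, -0.1]
gripper_width: 55.1
grasp_force: 0.0
```

```bash
python3 -c "
from h import *
plan((599.5,157.2,124),26.6)"
```

```text
turn share [-0.001  -0.      0.0004] shift share [-0.001   0.0053  0.2542] mm [ -0.4   2.1 101.7] from [597.4 156.6 225.7] yaw 26.73 t 16.25
```

Call:
drive_tool(
  steps=[
    [-0.001,0.005,0.08,-0.001,0,0,0.65],
    [0,0,0.08,0,0,0,0.65],
    [0,0,0.06,0,0,0,0.65],
    [0,0,0.032,0,0,0,0.65],
    [0,0,0,0,0,0,0.2],
    [0,0,0,0,0,0,0.2],
    [0,0,0,0,0,0,0.2],
    [0,0,0,0,0,0,0.2],
    [0,0,0,0,0,0,0.2],
  ],
)

```text
clock: 17.38
eef_pos: [603.6, 156.9, 130.3]
eef_rot: [0.525, 0.851, 0.004, 0.004]
contact_force: [-2.5, -1.1, 6.0]
gripper_width: 18.9
grasp_force: 58.7
```

```bash
python3 -c "
from h import *
plan((607.1,160.4,124),19.2)
from scipy.spatial.transform import Rotation as R
# arc step in the turned tool frame
print(2*63.3*np.sin(np.radians(3.7))/400, 7.4/360, np.sin(np.radians(3.7))*2*63.3*np.sin(np.radians(3.7))/400)"
```

```text
turn share [0.0017 0.0002 0.0207] shift share [0.0055 0.0111 0.0158] mm [2.2 4.5 6.3] from [603.6 156.9 130.3] yaw 26.67 t 17.375
0.0204244755620612 0.020555555555555556 0.0013180385528759407
```

The width reads 18.9 with the TCP pushed up to z = 130, so the grip is a bit high on the ball. I'll reseat it lower.

Call:
drive_tool(
  steps=[
    [0,0,0,0,0,0,0.5],
    [0,0,0,0,0,0,0.5],
    [0,0,0,0,0,0,0.5],
  ],
)

```text
clock: 17.75
eef_pos: [602.9, 157.2, 128.6]
eef_rot: [0.525, 0.851, 0.003, 0.003]
contact_force: [0.5, 0.4, 0.9]
gripper_width: 42.7
grasp_force: 0.0
```

```bash
python3 -c "
from h import *
plan((599.5,157.2,119),26.6)
c=snap('wrist','w4');s=snap('scene','scene5')
a=cv2.resize(c['color'][180:480,160:480,::-1],None,fx=1.4,fy=1.4,interpolation=2)
b=cv2.resize(s['color'][190:310,340:430,::-1],None,fx=3.5,fy=3.5,interpolation=2)
cv2.imwrite('pics/a4.png',np.hstack([a,b]))"
```

```text
turn share [0.0014 0.0002 0.0003] shift share [ 0.0039 -0.0076  0.024 ] mm [ 1.5 -3.1  9.6] from [602.9 157.2 128.6] yaw 26.7 t 17.75
```

View pics/a4.png

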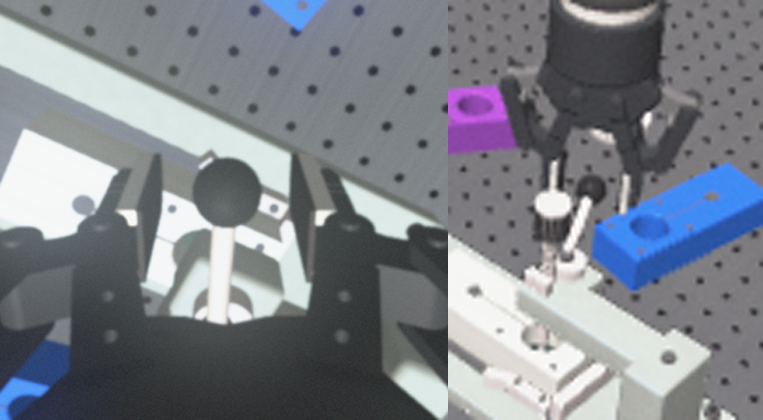

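```bash
python3 -c "
from h import *
w=load('w4');b=back(w,160+227/1.4,180+192/1.4,122);print(b);plan((b[0],b[1],120),26.6)"
```

```text
[602.95838668 159.32861712 122.        ]
turn share [0.0014 0.0002 0.0003] shift share [0.005  0.0024 0.0219] mm [2.  1.  8.7] from [603.  157.1 128.7] yaw 26.69 t 17.85
```

Call:
drive_tool(
  steps=[
    [0.005,0.0024,0.012,0.001,0,0.009,0.5],
    [0,0,0.012,0,0,0,0.5],
    [0,0,0,0,0,0,0.2],
    [0,0,0,0,0,0,0.2],
    [0,0,0,0,0,0,0.2],
    [0,0,0,0,0,0,0.2],
  ],
)

```text
clock: 18.6
eef_pos: [602.8, 159.1, 119.2]
eef_rot: [0.549, 0.836, 0.001, 0.001]
contact_force: [-0.1, 0.4, -1.3]
gripper_width: 19.0
grasp_force: 58.5
```

```bash
python3 -c "
from h import *
plan((603,159.3,120),23.4)"
```

```text
turn share [0.0003 0.0002 0.0001] shift share [ 0.0003  0.0008 -0.002 ] mm [ 0.1  0.3 -0.8] from [602.8 159.1 119.2] yaw 23.45 t 18.6
```

Call:
drive_tool(
  steps=[
    [-0.0015,0.0222,0,0,0,0.0222,0.2],
    [-0.0015,0.0222,0,0,0,0.0222,0.2],
    [-0.0015,0.0222,0,0,0,0.0222,0.2],
    [-0.0015,0.0222,0,0,0,0.0222,0.2],
    [-0.0015,0.0222,0,0,0,0.0222,0.2],
    [0,0,0,0,0,0,0.2],
  ],
)

```text
clock: 19.35
eef_pos: [646.8, 161.4, 119.3]
eef_rot: [0.801, 0.599, 0.001, 0.001]
contact_force: [-0.2, -1.2, -1.2]
gripper_width: 18.7
grasp_force: 58.8
```

```bash
cat >> h.py <<'E'
def arc():
    s=arm.get_state();d=s['eef_pos'][:2]-np.array([627.95,100.6]);print('r',np.hypot(*d).round(1),'theta deg',(131.5-np.degrees(np.arctan2(d[1],d[0]))).round(1),s['eef_pos'].round(1),s['contact_force'].round(1),s['torque'].round(2),s['gripper_width'])
    y=Ro.from_quat(s['eef_rot']).apply([0,1,0]);print('yaw',np.degrees(np.arctan2(y[1],y[0])).round(1))
E
python3 -c "
from h import *
arc()"
```

```text
r 63.7 theta deg 58.7 [646.8 161.4 119.3] [-0.2 -1.2 -1.2] [-0.13  0.07 -0.08] 18.662964261881744
yaw -16.5
```

Good tracking (theta 58.7°, target 88.8°). Now the stiffer part.

Call:
drive_tool(
  steps=[
    [-0.0015,0.0222,0,0,0,0.0222,0.2],
    [-0.0015,0.0222,0,0,0,0.0222,0.2],
    [-0.0015,0.0222,0,0,0,0.0222,0.2],
    [-0.001,0.0167,0,0,0,0.0167,0.2],
    [0,0,0,0,0,0,0.2],
  ],
)

```text
clock: 19.98
eef_pos: [674.7, 144.1, 119.3]
eef_rot: [0.928, 0.372, 0.001, 0.001]
contact_force: [1.1, -0.3, -2.4]
gripper_width: 18.8
grasp_force: 58.9
```

```bash
python3 -c "
from h import *
arc()"
```

```text
r 63.9 theta deg 88.6 [674.7 144.1 119.3] [ 1.1 -0.3 -2.4] [-0.23  0.03 -0.03] 18.842313622229184
yaw -46.4
```

Call:
drive_tool(
  steps=[
    [-0.0005,0.01,0,0,0,0.008,0.2],
    [0,0.007,0,0,0,0.003,0.2],
    [0,0,0,0,0,0,0.2],
  ],
)

```text
clock: 20.35
eef_pos: [675.7, 143.1, 119.2]
eef_rot: [0.94, 0.342, -0.002, -0.003]
contact_force: [-7.7, 2.5, 1.3]
gripper_width: 18.9
grasp_force: 59.3
```

```bash
python3 -c "
from h import *
arc()"
```

```text
r 63.9 theta deg 89.8 [675.7 143.1 119.2] [-7.7  2.5  1.3] [0.37 1.46 0.46] 18.919803858604837
yaw -50.0
```

Call:
drive_tool(
  steps=[
    [0,0.01,0,0,0,0,0.2],
    [0,0,0,0,0,0,0.2],
  ],
)

```text
clock: 20.6
eef_pos: [675.9, 143.0, 119.0]
eef_rot: [0.939, 0.343, -0.003, -0.006]
contact_force: [-12.2, 5.3, 5.5]
gripper_width: 19.0
grasp_force: 59.7
```

```bash
python3 -c "
from h import *
arc()"
```

```text
r 64.0 theta deg 90.0 [675.9 143.  119. ] [-12.2   5.3   5.5] [1.01 2.51 0.51] 18.96168115231463
yaw -49.9
```

The lever is at its stop. I'll release, rise and check.

Call:
drive_tool(
  steps=[
    [0,-0.008,0,0,0,0,0.2],
    [0,0,0,0,0,0,0.55],
    [0,0,0,0,0,0,0.55],
    [0,0,0,0,0,0,0.55],
    [0,0,-0.05,0,0,0,0.55],
    [0,0,-0.12,0,0,0,0.55],
    [0,0,-0.12,0,0,0,0.55],
    [0,0,-0.05,0,0,0,0.55],
    [0.1,-0.08,0,0,0,0,0.55],
    [0,0,0,0,0,0,0.55],
  ],
)

```text
clock: 21.85
eef_pos: [690.2, 195.7, 256.9]
eef_rot: [0.939, 0.343, 0.003, -0.001]
contact_force: [0.8, -0.1, 0.3]
gripper_width: 47.0
grasp_force: 0.0
```

Run:
```python
from h import *
arc()
c=snap('wrist','w5');s=snap('scene','scene6')
a=cv2.resize(c['color'][:,80:560,::-1],None,fx=.875,fy=.875,interpolation=3)
b=cv2.resize(s['color'][220:340,340:430,::-1],None,fx=3.5,fy=3.5,interpolation=2)
cv2.imwrite('pics/a5.png',np.hstack([a,b]));print(a.shape)
```

```text
r 113.6 theta deg 74.7 [690.2 195.7 256.9] [ 0.8 -0.1  0.3] [-0.04  0.01  0.01] 47.005138082572095
yaw -49.9
(420, 420, 3)
```

View pics/a5.png

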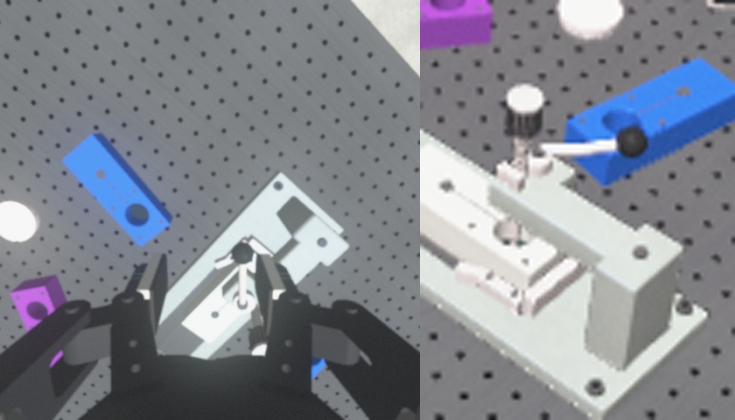

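Run:
```python
from h import *
piv=np.array([627.95,100.6])
for c,p in [(load('scene6'),(340+211/3.5,220+142/3.5)),(load('w5'),(80+243/.875,252/.875))]:
    b=back(c,*p,122)[:2]-piv;print(b,np.hypot(*b),np.radians(131.5-np.degrees(np.arctan2(b[1],b[0]))))
```

```text
[47.76160346 42.27714494] 63.785011949057974 1.5705468392184272
[47.99053526 43.18710418] 64.56173357917214 1.562343263030659
```

The lever sits at about 1.56 rad in both views, so it is at its stop. The probe's height is unchanged, the chamber is home and the robot is clear.

```bash
python3 -c "
from cell import arm
print(arm.sign_off())"
```

```text
the job is handed in; nothing more can be done
None
```

I handed the job in at about 22 s: the chamber is home against the back stop, the probe tip was lowered to the glass at about 5 N, and the clamp lever is at its stop with the probe's height unchanged. The verdict was not shown.

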